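# Present a baked ball to the inspection camera

## Task

First turn the focus knob clockwise until its pointer is at the index mark. Then lift the sample dish by its handle off the round rest and turn it about a quarter turn clockwise (seen from above) so that its pouring lip faces the camera lens, with the ball at the height of the lens and the dish centred over the rest; keep the dish level and the ball in the middle of it all the time, and leave the other things alone. Finish while still holding the dish there, steady; do not put it down.

Things in the scene. Friction and masses are not known exactly. Their poses are not given: they have to be found in the camera images.
- focus_knob (a joint): black bar knob with a white pointer line on top of a fixed grey control box (110 x 110 x 45 mm high). 0 to 2.6 rad, grows clockwise seen from above, stays where it is left (friction 0.03 N m). The pointer is at the index mark at 1.5; the mark is the single small black bar on the aluminium dial plate beside the knob. It starts 0.8 to 1.35 rad short of the mark
- knob_grip (a point): point on the knob's vertical axis at the height to grip, 80 mm above the table. The grip is an upright bar 50 mm long, 14 mm thick and 32 mm tall, from 21 mm below to 9 mm above this point; below it is a knob disc 52 mm across whose top is 21 mm below this point. x axis along the bar, its -x end bears the pointer; z up; it turns with the knob
- focus_mark (a point): the index mark on the dial plate, 39 mm out from the knob's axis, 50 mm above the table
- dish_grip (a point): centre of the black handle grip of the loose steel sample dish, on the dish's axis and 105 mm above its underside. The grip is a level bar 70 mm long (along y), 16 mm wide (x) and 16 mm tall, at the top of a bail whose two upright straps stand at the rim at y = +-77 mm. x axis points to the pouring lip, z up. The dish is 148 mm across, rim 32 mm high, with a shallow conical hollow (slope 13 degrees) with a flat 20 mm across in the middle; 0.28 kg. It stands loose on the rest
- dish_lip (a point): end of the pouring lip of the dish, a flat steel tab 40 mm wide that sticks out of the rim; 102 mm out from the dish's axis along x, 37 mm above its underside
- dish_seat (a point): point on the dish's axis where the ball's centre lies when the ball is in the middle, 24 mm above the dish's underside, 81 mm below point dish_grip
- ball_center (a point): centre of the loose hard baked ball, 30 mm across, 20 g, that lies in the middle of the dish
- rest (a point): centre of the top of the round steel rest, 92 mm across, its top 26 mm above the table, fixed on the base plate of the inspection station. Axes of the station: z up, the camera stands on the -y side
- lens (a point): centre of the front glass of the camera lens (black barrel 54 mm across, white camera body behind it), 100 mm above the table and 145 mm from the rest's axis in the station's -y direction; it looks along the station's +y over the rest. The camera's top is 128 mm above the table. Same axes as point rest
- spray: white spray bottle with black head, 68 mm across, 203 mm tall; origin under its centre; leave alone
- cup: steel cup 72 mm across, 70 mm tall; origin under its centre; leave alone
- scraper: scraper with white handle, 240 mm long, lying flat; leave alone

How it is judged (in metres and radians):
On the way, in this order (a step that is already met when the one before it is completed fails the run):
1. the focus knob's pointer is at the index mark (value of joint focus_knob between 1.36 and 1.64 rad), for 0.3 s.
2. the dish is lifted clear of the rest with the ball in its middle (z of dish_seat in the frame of rest above 0.044 m and distance between ball_center and dish_seat below 0.02 m), for 0.2 s.
At the end, for the whole second after the job is handed in: Knob within 0.14 rad of the mark; dish held in the fingers, steady, off the station, level within 0.10 rad, lip to the lens within 0.18 rad, its axis within 25 mm of the rest's, ball within 20 mm of lens height and 14 mm of the middle of the dish (all of step 1 and angle between the x axis of dish_grip and the y axis of rest, either way round below 0.18 rad and y of dish_lip in the frame of rest below -0.04 m and horizontal distance between dish_seat and rest below 0.025 m and z of ball_center in the frame of lens between -0.02 and 0.02 m and angle between dish_grip's own z axis and vertical below 0.1 rad and distance between ball_center and dish_seat below 0.014 m and contact force between the fingers and dish above 1 N and contact force between dish and station below 0.05 N and linear speed of dish below 0.03 m/s and linear speed of ball below 0.04 m/s); the arm keeps its last pose, push and grip.
It fails at once if the ball rolls far from the middle of the dish (distance between ball_center and dish_seat above 0.035 m).
It fails at once if the dish is tipped (angle between dish_grip's own z axis and vertical above 0.25 rad).
It fails at once if a bystander is disturbed (distance of any of spray, cup, scraper from where it was at the start of the episode above 0.03 m).
It also fails if it takes over 64 s, if anything falls off the work surface, if the arm or the gripper's body presses on something with over 40 N, if the wrist force passes 120 N, or if a joint passes its speed limit or range.

## Robot

A 6-joint arm with a two-finger parallel gripper is mounted at the origin on the work surface. World frame = base frame: x ahead of the robot, y to its left, z up, the work surface at z = 0. Lengths are in m, angles in degrees, forces in N, time in s.
With the tool pointing down it reaches from about 0.275 to 0.875 m from the base axis. Payload 12.5 kg.
Tool frame: the origin (TCP) lies between the finger pads; the fingertips stand 25 mm ahead of it and the grasp point (between the pads) lies 6 mm ahead of it (tips_ahead is the x of the fingertips in the tool frame, in m); x points along the fingers, y is the direction in which the jaws open and shut, and the axes are right-handed (so a half turn about x gives the same grasp; the last joint's range is limited). The gripper opens to 85 mm and grips with 20 to 120 N. Pads are 22 mm wide; open, the fingers measure 114 mm over their backs; the gripper's body (76 mm by 85 mm) begins 54 mm behind the grasp point. The pads swing forward as they close: fully open they stand 13 mm farther back than shut.
Start: joints at [-76.066, 20.094, 94.641, -0, 65.266, -4.847], TCP at [0.177, -0.521, 0.256] pointing down, gripper open.
Joint ranges: [-157.81, 157.81], [-45, 120.19], [0.68, 151.7], [-89.99, 269.99], [4.06, 180], [-164.3, 164.3]. Speed limits (degrees/s): [127.2, 127.2, 159.86, 180, 180, 180].

## Interface

Orientations are given as [roll, pitch, yaw] about the fixed x, y, z axes, in that order (R = Rz(yaw) Ry(pitch) Rx(roll)).
In Python, from cell import observe, camera, get_calibration, sign_off, tips_ahead gives the robot as it stands.
- The arm moves only by the tool jog_arm, never from a script. Its argument "deltas" is a list that holds one entry, the list of rows, each a list of 4 numbers: the shift along the world's x, y, z in m, then the turn about the world's z in rad. A call has 1 to 12 rows; each row shifts and turns the commanded pose from where the row before left it; what a row does not reach is not made up. A row lasts 1/8 s, in which the tool goes at most 62.5 mm and 10.7 degrees, less where a joint would pass 70% of its speed; a pose out of reach is approached as far as the arm can. A call is refused whole if a number of a shift passes 0.0625 or a number of a turn 0.188, either way. A call with a gripper value outside its range is refused whole. "gripper" is the closure, from 0 (fully open) to 1 (shut), set as the call begins (left out, the last holds). The fingers move at their own pace and stop on an object; the grip force is fixed at half the most. Time passes only in rows, so rows that do not move let the fingers close. It gives the time, the measured TCP pose, the force and the opening at its end, in the units of the state.
- observe(): the state, without advancing time (a new reading comes with each control period).
- camera(name): name is "side" or "top"; returns the picture (400x640x3 uint8, red, green, blue); there is no depth.
- get_calibration(name): a dict with "K" (3x3 intrinsics, pixels), "R" (3x3) and "t" (3): a world point X has camera coordinates R X + t. Camera axes: x right, y down, z forward; pixel columns grow to the right and rows downward; lengths in m; the calibration is good to about 2 mm. A picture is of the moment at which its call begins. get_calibration takes no time and is no camera call.
- sign_off(): hands the job in, once; it reports no verdict.
The state is a dict: "time_s": time; "joints": joint angles; "joint_velocities": joint speeds; "joint_efforts": joint torques, N m; "position": TCP position; "tool_rot": TCP orientation; "wrist_force": force on the tool from outside, world axes, zero at the start; "wrist_torque": the same for the moment, N m; "gripper_width": finger opening in m.
Only numpy, scipy, OpenCV 4.12 (cv2) and the standard library are available. Lean on these libraries where they do the work, as an engineer would, in place of code of your own. Each camera call takes 0.05 s, during which the arm holds its last target.

## Working session

There is one attempt and no reset: what is moved stays moved. The work goes in short steps, Python scripts to look and compute and a tool call to move; the robot and the scene stay as the last step left them, time stands still between calls to the robot, and variables do not carry over. Pictures are saved under pics/ and viewed, and the job is handed in when it is done.

Besides the shell and the picture viewer there is one more tool, called as name(argument=value, ...), one argument or row to a line, values as JSON. jog_arm: Moves the arm, as the interface text tells. Its arguments: {"type":"object","properties":{"deltas":{"type":"array"},"gripper":{"type":"number"}},"required":["deltas"]}

```bash
mkdir -p pics; ls; python3 - <<'E'
from cell import *
import cv2
for n in ("side","top"):
    cv2.imwrite(f"pics/{n}0.png",camera(n)[:,:,::-1])
    c=get_calibration(n); print(n,c)
print(observe(), tips_ahead)
E
```

```text
pics
side {'K': array([[479.90696854,   0.        , 316.95436541],
       [  0.        , 479.90696854, 199.76451502],
       [  0.        ,   0.        ,   1.        ]]), 'R': array([[ 0.98330753, -0.18158352,  0.01156401],
       [-0.09798707, -0.58202641, -0.80724457],
       [ 0.15331288,  0.79263654, -0.59010379]]), 't': array([-0.52869102,  0.10348137,  1.65761696])}
top {'K': array([[482.6753848 ,   0.        , 309.14486779],
       [  0.        , 482.6753848 , 204.76055446],
       [  0.        ,   0.        ,   1.        ]]), 'R': array([[-0.02481885, -0.99963038, -0.01109663],
       [-0.98267288,  0.0264343 , -0.18345363],
       [ 0.18367915,  0.00635125, -0.98296573]]), 't': array([-0.01353029,  0.54945723,  1.45762597])}
{'time_s': 0.1, 'joints': array([-7.60659127e+01,  2.01204262e+01,  9.46714292e+01, -5.61637915e-04,
        6.52662013e+01, -4.84460964e+00]), 'joint_velocities': array([-0.04717011, -0.11964117, -0.14429722, -0.00522676, -0.06641703,
        0.01095326]), 'joint_efforts': array([ 9.29383350e-04, -5.06831253e+01, -2.91875803e+01, -6.51901973e-05,
        2.65559582e-03, -3.58849411e-05]), 'position': array([ 0.17703564, -0.52045409,  0.25583243]), 'tool_rot': array([-94.34142992,  89.94194101, 104.43750231]), 'wrist_force': array([-0.42877773, -0.06689136,  0.35294723]), 'wrist_torque': array([ 0.01185253, -0.00234256,  0.04104598]), 'gripper_width': 0.08540893927208452} 0.025
```

View pics/side0.png

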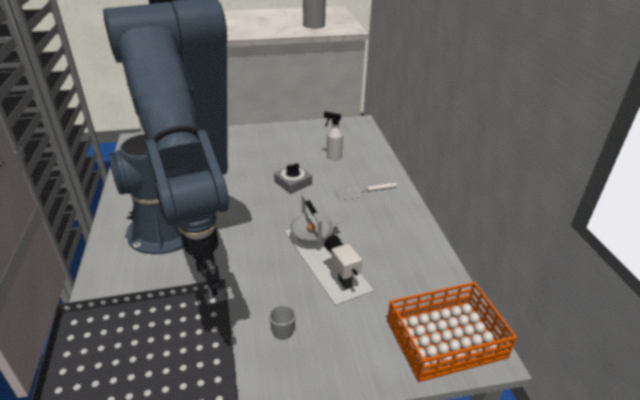

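View pics/top0.png

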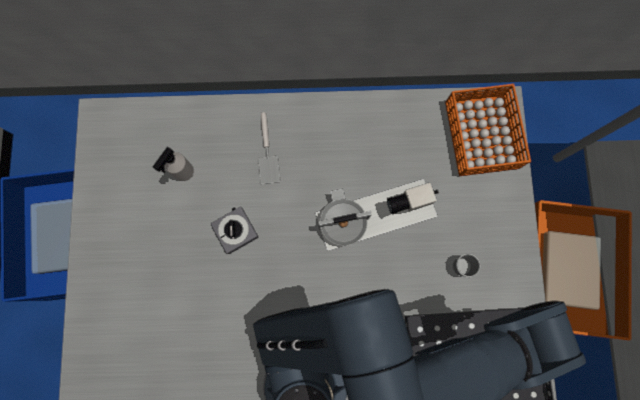

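```bash
python3 - <<'E'
import cv2
t=cv2.imread("pics/top0.png"); s=cv2.imread("pics/side0.png")
def crop(im,x,y,w,h,k,n):
    cv2.imwrite(n,cv2.resize(im[y:y+h,x:x+w],None,fx=k,fy=k,interpolation=cv2.INTER_CUBIC))
crop(t,205,200,60,60,10,"pics/t_knob.png")
crop(t,300,170,150,90,5,"pics/t_dish.png")
crop(s,265,155,60,45,12,"pics/s_knob.png")
crop(s,280,185,100,120,5,"pics/s_dish.png")
E
```

```text
(no output)
```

View pics/t_knob.png

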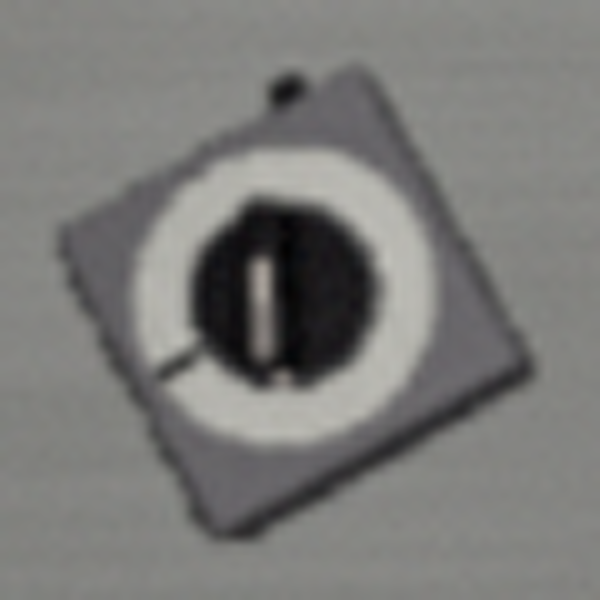

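View pics/t_dish.png

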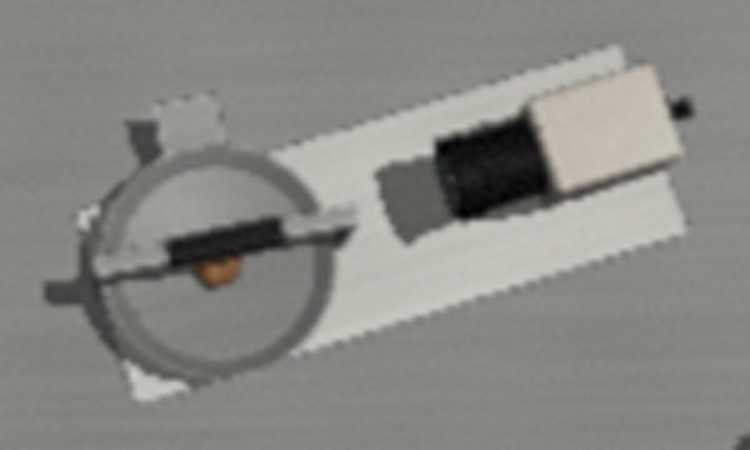

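View pics/s_knob.png

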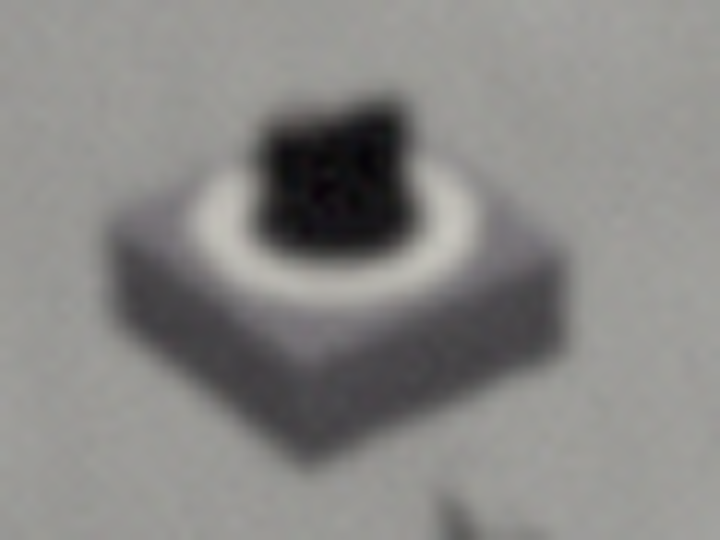

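View pics/s_dish.png

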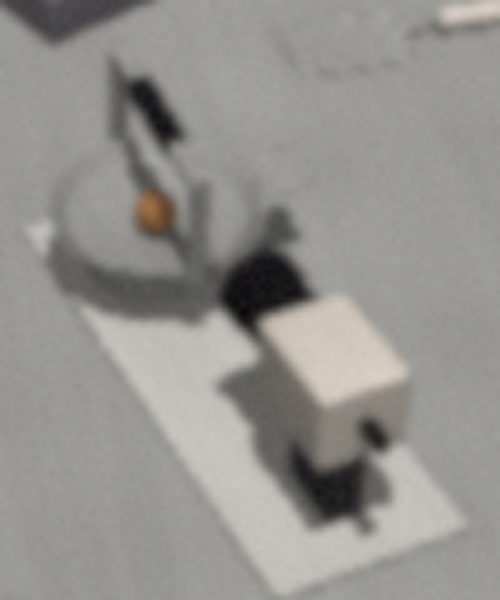

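```bash
cat > h.py <<'E'
import numpy as np
from cell import get_calibration
C={n:get_calibration(n) for n in("side","top")}
def proj(n,X):
    c=C[n];p=c["K"]@(c["R"]@np.asarray(X,float)+c["t"]);return p[:2]/p[2]
def ray(n,uv):
    c=C[n];d=c["R"].T@np.linalg.inv(c["K"])@np.array([*uv,1.]);return -c["R"].T@c["t"],d/np.linalg.norm(d)
def atz(n,uv,z):
    o,d=ray(n,uv);return o+d*(z-o[2])/d[2]
def tri(us,ut):
    A=[];b=[]
    for n,uv in(("side",us),("top",ut)):
        o,d=ray(n,uv);P=np.eye(3)-np.outer(d,d);A.append(P);b.append(P@o)
    X=np.linalg.lstsq(np.vstack(A),np.hstack(b),rcond=None)[0]
    return X,proj("side",X)-us,proj("top",X)-ut
E
python3 - <<'E'
from h import *
T=lambda x,y,ox,oy,k:np.array([ox+(x+.5)/k-.5,oy+(y+.5)/k-.5])
tk=lambda x,y:T(x,y,205,200,10); td=lambda x,y:T(x,y,300,170,5)
sk=lambda x,y:T(x,y,265,155,12); sd=lambda x,y:T(x,y,280,185,5)
np.set_printoptions(precision=4,suppress=True)
print("cam",[ray(n,(0,0))[0] for n in C])
print("dial",atz("top",tk(285,295),.046),atz("side",sk(335,228),.046),tri(sk(335,228),tk(285,295)))
print("mark",atz("top",tk(180,362),.05))
print("ptr ends",atz("top",tk(261,255),.089),atz("top",tk(264,360),.089), atz("top",tk(282,380),.059))
print("grip",tri(sd(157,108),td(226,241)))
print("grip ends",atz("top",td(170,250),.139),atz("top",td(283,232),.139))
print("ball",tri(sd(155,213),td(219,266)))
print("lens/ body top corners",atz("top",td(526,97),.128),atz("top",td(655,66),.128),atz("top",td(560,195),.128),atz("top",td(684,155),.128))
print("plate", atz("top",td(620,46),.003),atz("top",td(686,234),.003),atz("top",td(135,402),.003),atz("top",td(80,215),.003))
print("dish rim outer", [atz("top",td(*p),.058) for p in((212,146),(334,260),(205,380),(90,262))])
print("lip",atz("top",td(188,95),.063),atz("top",td(160,108),.063),atz("top",td(220,97),.063))
from cell import observe
from scipy.spatial.transform import Rotation as R
print(R.from_euler('xyz',observe()['tool_rot'],degrees=True).as_matrix())
E
```

```text
cam [array([ 0.2759, -1.3497,  1.0678]), array([ 0.2719, -0.0373,  1.5334])]
dial [0.4793 0.2109 0.046 ] [0.4787 0.2089 0.046 ] (array([0.4792, 0.2111, 0.0446]), array([ 0.0721, -0.0128]), array([-0.0023,  0.0918]))
mark [0.4587 0.2427 0.05  ]
ptr ends [0.4857 0.2111 0.089 ] [0.4537 0.21   0.089 ] [0.4512 0.2095 0.059 ]
grip (array([ 0.4917, -0.1316,  0.1376]), array([-0.1673,  0.033 ]), array([ 0.0049, -0.188 ]))
grip ends [ 0.4864 -0.0986  0.139 ] [ 0.4953 -0.165   0.139 ]
ball (array([ 0.4901, -0.1326,  0.0509]), array([-0.2817,  0.0539]), array([ 0.0069, -0.3079]))
lens/ body top corners [ 0.5745 -0.3138  0.128 ] [ 0.5913 -0.3916  0.128 ] [ 0.5148 -0.3302  0.128 ] [ 0.5369 -0.4049  0.128 ]
plate [ 0.6336 -0.4014  0.003 ] [ 0.509  -0.4351  0.003 ] [ 0.4106 -0.0791  0.003 ] [ 0.5317 -0.0475  0.003 ]
dish rim outer [array([ 0.5637, -0.1305,  0.058 ]), array([ 0.49  , -0.2031,  0.058 ]), array([ 0.4179, -0.1208,  0.058 ]), array([ 0.4927, -0.0525,  0.058 ])]
lip [ 0.5955 -0.1165  0.063 ] [ 0.5877 -0.0988  0.063 ] [ 0.5937 -0.1364  0.063 ]
[[-0.0003  0.3219 -0.9468]
 [ 0.001  -0.9468 -0.3219]
 [-1.     -0.001  -0.0001]]
```

jog_arm(
  deltas=[
    [[0.015,0.0366,0,0.142],[0.015,0.0366,0,0.142],[0.015,0.0366,0,0.142],[0.015,0.0366,0,0.142],[0.015,0.0366,0,0.142],[0.015,0.0366,0,0.142],[0.015,0.0366,0,0.142],[0.015,0.0366,0,0.142],[0.015,0.0366,0,0.142],[0.015,0.0366,0,0.142]],
  ],
  gripper=0,
)

```text
time_s: 1.35
position: [0.3273, -0.1534, 0.2562]
tool_rot: [141.8, 90.0, 62.2]
wrist_force: [-0.1, -0.9, 0.0]
gripper_width: 0.0855
```

jog_arm(
  deltas=[
    [[0.015,0.0366,0,0.142],[0.015,0.0366,0,0.142],[0.015,0.0366,0,0.142],[0.015,0.0366,0,0.142],[0.015,0.0366,0,0.142],[0.015,0.0366,0,0.142],[0.015,0.0366,0,0.142],[0.015,0.0366,0,0.142],[0.015,0.0366,0,0.142],[0.015,0.0366,0,0.142],[0,0,0,0],[0,0,0,0]],
  ],
)

```text
time_s: 2.85
position: [0.4767, 0.2109, 0.2559]
tool_rot: [-153.4, 89.9, -152.0]
wrist_force: [0.9, -0.8, -0.2]
gripper_width: 0.0853
```

```bash
cat >> h.py <<'E'
from scipy.spatial.transform import Rotation as Rr
def st():
    from cell import observe
    o=observe();M=Rr.from_euler('xyz',o['tool_rot'],degrees=True).as_matrix()
    print("t",round(o['time_s'],2),"p",o['position'].round(4),"yaz",np.degrees(np.arctan2(M[1,1],M[0,1])).round(2),"tilt",M[:,0].round(4),"j",o['joints'].round(1),"F",o['wrist_force'].round(2),"M",o['wrist_torque'].round(2),"w",round(o['gripper_width'],4))
def shot(n,name,x,y,w,h,k):
    from cell import camera
    import cv2
    im=camera(n)[:,:,::-1]; cv2.imwrite(f"pics/{name}_full.png",im)
    cv2.imwrite(f"pics/{name}.png",cv2.resize(im[y:y+h,x:x+w],None,fx=k,fy=k,interpolation=cv2.INTER_CUBIC))
E
python3 -c "from h import *;st()"
```

```text
t 2.85 p [0.4767 0.2109 0.2559] yaz 91.44 tilt [-9.e-04 -5.e-04 -1.e+00] j [ 18.8  17.2  98.8  -0.   64.1 -72.7] F [ 0.87 -0.82 -0.22] M [ 0.01 -0.01  0.03] w 0.0853
```

jog_arm(
  deltas=[
    [[0.0025,0,-0.02,0.01],[0,0,-0.025,0],[0,0,-0.03,0],[0,0,-0.03,0],[0,0,-0.03,0],[0,0,-0.02,0],[0,0,-0.01,0],[0,0,0,0],[0,0,0,0]],
  ],
)

```text
time_s: 3.98
position: [0.48, 0.2113, 0.0921]
tool_rot: [15.7, 89.9, 17.8]
wrist_force: [0.1, 0.1, 0.5]
gripper_width: 0.0854
```

```bash
python3 -c "
from h import *
st();shot('side','s1',250,130,80,80,8)"
```

```text
t 3.98 p [0.48   0.2113 0.0921] yaz 92.05 tilt [ 1.2e-03  4.0e-04 -1.0e+00] j [ 18.7  30.8 105.6  -0.   43.5 -73.4] F [0.11 0.11 0.47] M [ 0.01  0.01 -0.02] w 0.0854
```

View pics/s1.png

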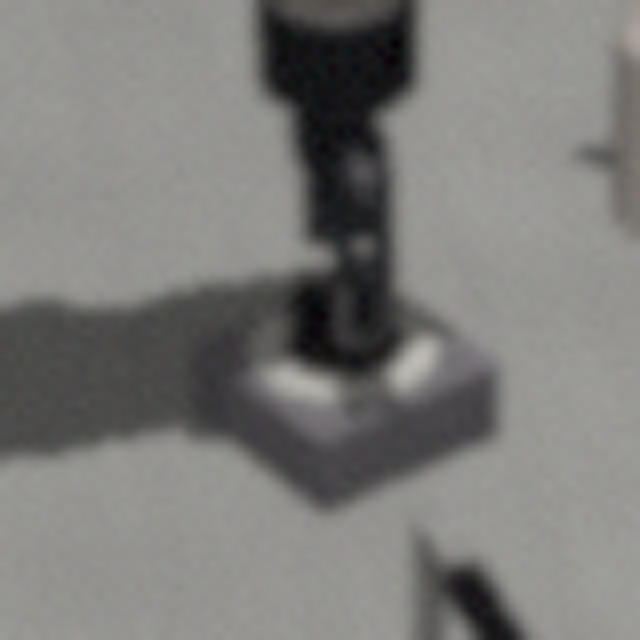

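The picture shows the gripper over the knob with one finger in front of the bar at about (355,330) of the crop and the knob between the fingers. I'll close it now.

jog_arm(
  deltas=[
    [[0,0,0,0],[0,0,0,0],[0,0,0,0],[0,0,0,0],[0,0,0,0],[0,0,0,0],[0,0,0,0],[0,0,0,0]],
  ],
  gripper=1,
)

```text
time_s: 5.03
position: [0.4797, 0.2128, 0.0918]
tool_rot: [65.1, 89.9, 67.2]
wrist_force: [-3.0, 12.0, 2.8]
gripper_width: 0.0129
```

```bash
python3 -c "
from h import *
st()"
```

```text
t 5.03 p [0.4797 0.2128 0.0918] yaz 92.06 tilt [ 0.001   0.0023 -1.    ] j [ 18.8  30.9 105.6   0.2  43.5 -73.4] F [-3.   12.04  2.82] M [ 1.84  0.44 -0.03] w 0.0129
```

jog_arm(
  deltas=[
    [[0,0.0025,0,0],[0,0,0,-0.1],[0,0,0,-0.103],[0,0,0,-0.103],[0,0,0,-0.103],[0,0,0,-0.103],[0,0,0,-0.103],[0,0,0,-0.103],[0,0,0,-0.103],[0,0,0,-0.103],[0,0,0,-0.103],[0,0,0,0]],
  ],
)

```text
time_s: 6.52
position: [0.4796, 0.2135, 0.0917]
tool_rot: [-48.4, 90.0, -105.2]
wrist_force: [-1.1, -3.1, 7.8]
gripper_width: 0.0128
```

```bash
python3 -c "
from h import *
st()"
```

```text
t 6.53 p [0.4796 0.2135 0.0917] yaz 33.16 tilt [-2.e-04 -6.e-04 -1.e+00] j [ 18.9  30.9 105.5  -0.   43.6 -14.2] F [-1.1  -3.11  7.8 ] M [-0.81  0.49 -0.03] w 0.0128
```

jog_arm(
  deltas=[
    [[0,0,0,0],[0,0,0,0],[0,0,0,0],[0,0,0,0],[0,0,0.02,0],[0,0,0.03,0],[0,0,0.03,0],[0,0,0.04,0],[0,0,0.04,0],[0,-0.02,0.02,0]],
  ],
  gripper=0,
)

```text
time_s: 7.78
position: [0.48, 0.1943, 0.2734]
tool_rot: [76.6, 89.8, 19.9]
wrist_force: [-0.0, -0.1, -0.7]
gripper_width: 0.0859
```

jog_arm(
  deltas=[
    [[0.001,-0.035,0,-0.05],[0.001,-0.035,0,-0.05],[0.001,-0.035,0,-0.05],[0.001,-0.035,0,-0.05],[0.001,-0.035,0,-0.05],[0.001,-0.035,0,-0.05],[0.001,-0.035,0,-0.05],[0.001,-0.035,0,-0.05],[0.001,-0.035,0,-0.04],[0,0,0,0],[0,0,0,0]],
  ],
)

```text
time_s: 9.15
position: [0.4885, -0.1207, 0.2712]
tool_rot: [-154.8, 90.0, 123.2]
wrist_force: [0.6, 0.3, -1.0]
gripper_width: 0.0851
```

```bash
python3 -c "
from h import *
st();shot('top','t2',205,200,60,60,10);shot('side','s2',250,150,160,130,5)"
```

```text
t 9.15 p [ 0.4885 -0.1207  0.2712] yaz 8.04 tilt [-2.e-04  3.e-04 -1.e+00] j [-19.2  14.3 100.4   0.   65.3 -27.2] F [ 0.64  0.28 -0.98] M [0.   0.01 0.  ] w 0.0851
```

View pics/t2.png

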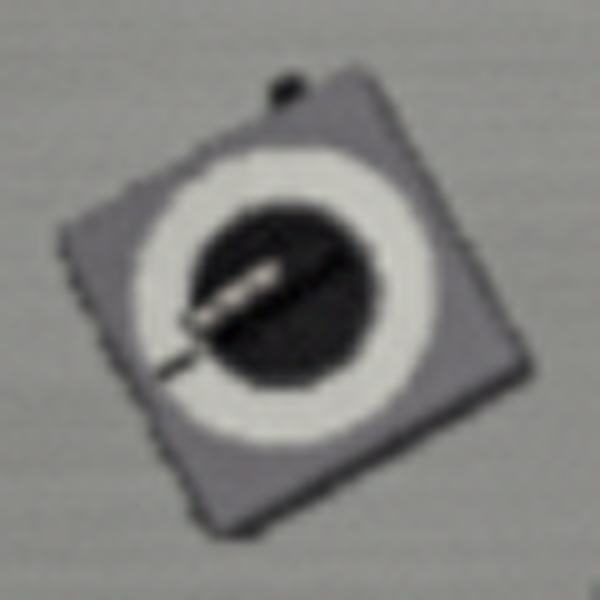

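View pics/s2.png

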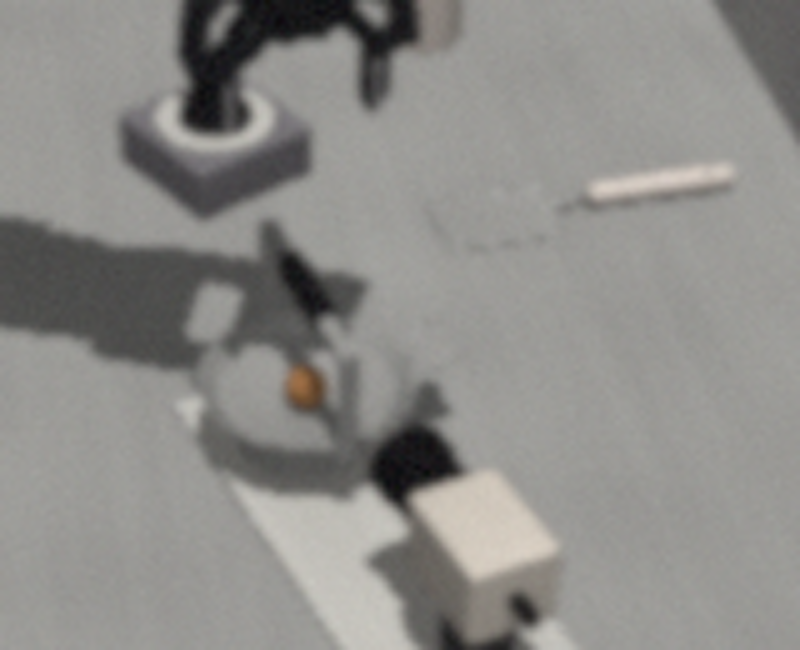

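The knob pointer line, (190,322)–(272,270) in the crop, runs parallel to the index mark, (160,378)–(200,352), and in line with it: 32.4° against 33°. In the side view the ball is in the dish and the gripper is above and behind it. Next I go down to the handle.

jog_arm(
  deltas=[
    [[0.0025,-0.011,0,0],[0,0,-0.02,0],[0,0,-0.03,0],[0,0,-0.03,0],[0,0,-0.025,0],[0,0,-0.015,0],[0,0,-0.01,0],[0,0,-0.003,0],[0,0,0,0],[0,0,0,0]],
  ],
)

```text
time_s: 10.5
position: [0.4914, -0.1323, 0.1388]
tool_rot: [60.4, 89.9, -21.6]
wrist_force: [0.4, 0.2, 0.5]
gripper_width: 0.0856
```

```bash
python3 -c "
from h import *
st();shot('side','s3',270,160,100,100,6);shot('top','t3',290,170,100,80,7)"
```

```text
t 10.5 p [ 0.4914 -0.1323  0.1388] yaz 8.03 tilt [ 9.e-04 -4.e-04 -1.e+00] j [-20.3  25.1 106.6  -0.   48.3 -28.3] F [0.4  0.25 0.49] M [0.01 0.02 0.04] w 0.0856
```

View pics/s3.png

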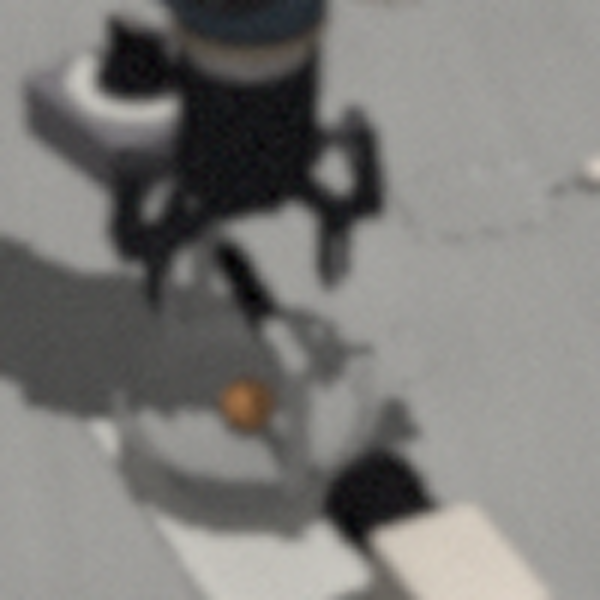

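View pics/t3.png

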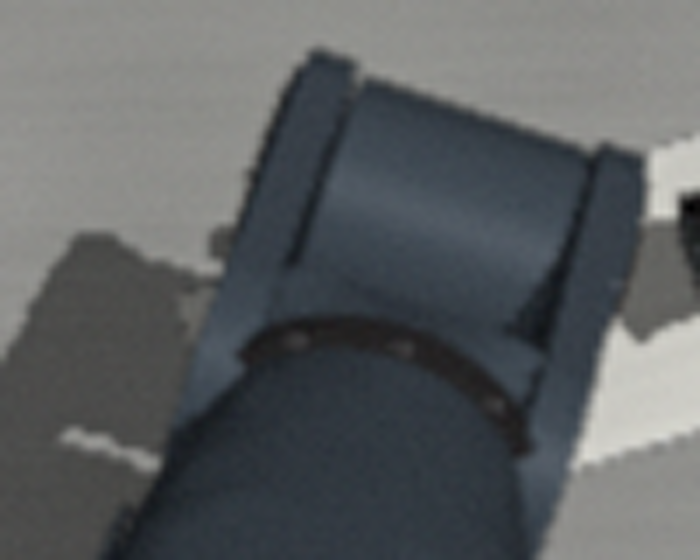

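The side view shows the fingers at columns 155 and 333 of the crop, either side of the black grip at (245,282), so the grip is centred. I'll close in two stages.

jog_arm(
  deltas=[
    [[0,0,-0.0015,0],[0,0,0,0],[0,0,0,0],[0,0,0,0],[0,0,0,0],[0,0,0,0]],
  ],
  gripper=0.72,
)

```text
time_s: 11.35
position: [0.4911, -0.1322, 0.1368]
tool_rot: [-121.6, 90.0, 156.4]
wrist_force: [-0.3, -0.2, -0.3]
gripper_width: 0.0239
```

jog_arm(
  deltas=[
    [[0,0,0,0],[0,0,0,0],[0,0,0,0],[0,0,0,0],[0,0,0,0],[0,0,0,0]],
  ],
  gripper=1,
)

```text
time_s: 12.1
position: [0.4912, -0.1322, 0.1368]
tool_rot: [62.4, 90.0, -19.6]
wrist_force: [1.9, -0.4, -0.5]
gripper_width: 0.0147
```

```bash
python3 -c "
from h import *
st();shot('side','s4',270,160,100,100,6)"
```

```text
t 12.1 p [ 0.4912 -0.1322  0.1368] yaz 8.02 tilt [ 1.e-04 -1.e-04 -1.e+00] j [-20.3  25.2 106.7   0.   48.1 -28.3] F [ 1.94 -0.42 -0.54] M [ 0.02 -0.22 -0.02] w 0.0147
```

View pics/s4.png

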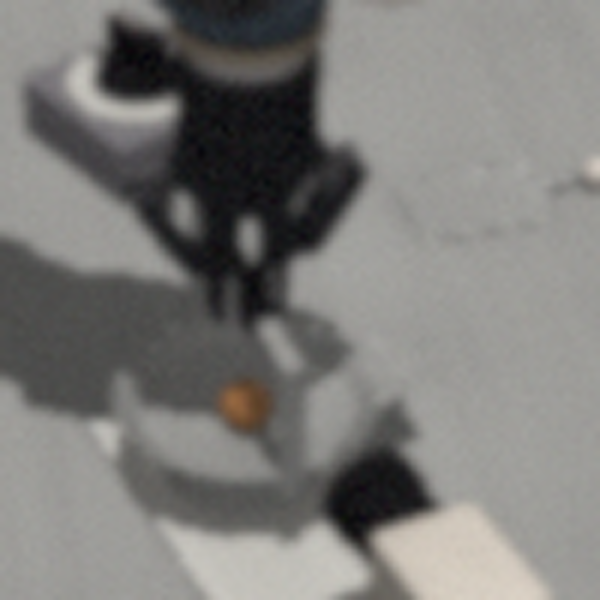

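Gripped: opening 14.7 mm, small forces, and the ball unmoved at (245,404). Now a gentle 50 mm lift.

jog_arm(
  deltas=[
    [[0,0,0.002,0],[0,0,0.004,0],[0,0,0.006,0],[0,0,0.007,0],[0,0,0.007,0],[0,0,0.007,0],[0,0,0.007,0],[0,0,0.006,0],[0,0,0.003,0],[0,0,0.001,0],[0,0,0,0],[0,0,0,0]],
  ],
)

```text
time_s: 13.65
position: [0.491, -0.1321, 0.1866]
tool_rot: [-120.2, 90.0, 157.8]
wrist_force: [-0.4, 0.0, -1.7]
gripper_width: 0.0156
```

```bash
python3 -c "
from h import *
st();shot('side','s5',270,130,100,100,6)"
```

```text
t 13.65 p [ 0.491  -0.1321  0.1866] yaz 8.02 tilt [-4.e-04  2.e-04 -1.e+00] j [-20.3  20.9 104.6   0.   54.5 -28.3] F [-0.43  0.04 -1.71] M [-0.02  0.02  0.02] w 0.0156
```

View pics/s5.png

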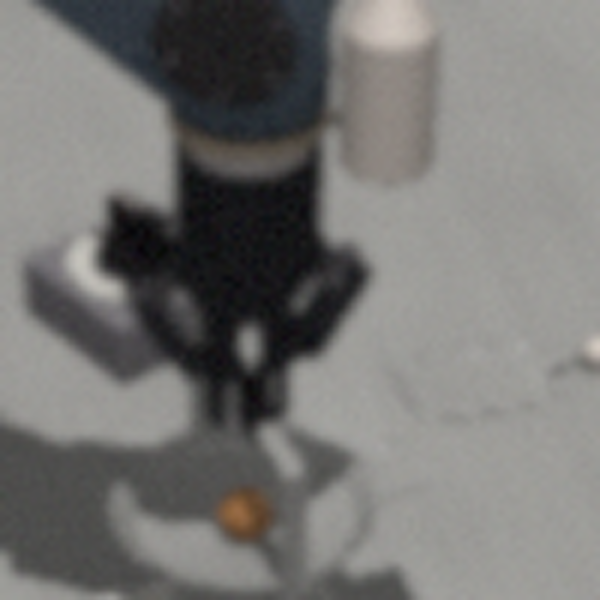

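The dish hangs level, 50 mm higher, with the ball in the middle at (245,513). Now the turn of -82°.

jog_arm(
  deltas=[
    [[0,0,0,-0.02],[0,0,0,-0.04],[0,0,0,-0.06],[0,0,0,-0.08],[0,0,0,-0.08],[0,0,0,-0.08],[0,0,0,-0.08],[0,0,0,-0.08],[0,0,0,-0.08],[0,0,0,-0.08],[0,0,0,-0.08],[0,0,0,-0.08]],
  ],
)

```text
time_s: 15.2
position: [0.4911, -0.1322, 0.1868]
tool_rot: [-79.0, 90.0, 150.7]
wrist_force: [0.5, 0.3, -2.6]
gripper_width: 0.0152
```

jog_arm(
  deltas=[
    [[0,0,0,-0.08],[0,0,0,-0.08],[0,0,0,-0.08],[0,0,0,-0.08],[0,0,0,-0.08],[0,0,0,-0.08],[0,0,0,-0.06],[0,0,0,-0.035],[0,0,0,-0.015],[0,0,0,0],[0,0,0,0],[0,0,0,0]],
  ],
)

```text
time_s: 16.7
position: [0.4911, -0.1322, 0.1868]
tool_rot: [-34.2, 90.0, 161.9]
wrist_force: [-0.4, 0.0, -2.8]
gripper_width: 0.0151
```

```bash
python3 -c "
from h import *
st();shot('side','s6',270,150,120,120,5);shot('top','t6',290,150,160,110,5)"
```

```text
t 16.7 p [ 0.4911 -0.1322  0.1868] yaz -73.9 tilt [-0.  0. -1.] j [-20.3  20.9 104.6  -0.   54.5  53.6] F [-0.36  0.03 -2.84] M [0.03 0.03 0.03] w 0.0151
```

View pics/s6.png

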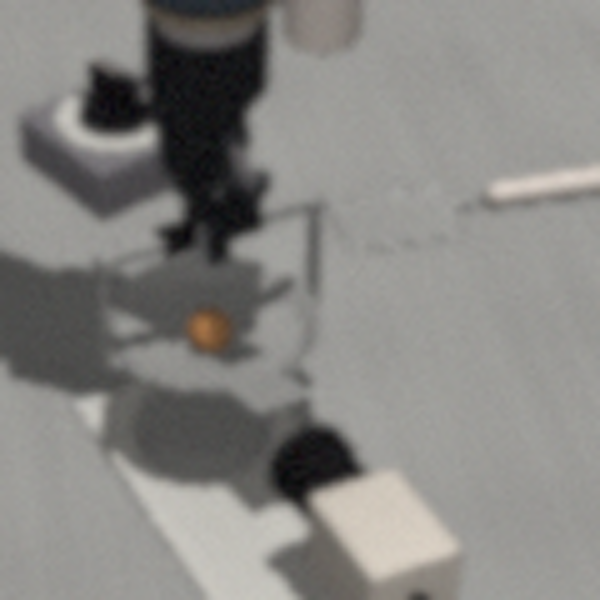

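View pics/t6.png

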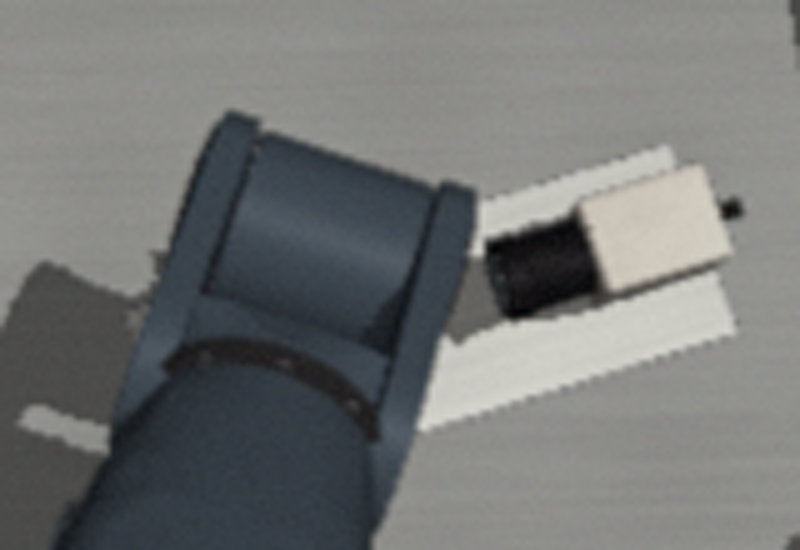

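```bash
python3 - <<'E'
from h import *
T=lambda x,y,ox,oy,k:np.array([ox+(x+.5)/k-.5,oy+(y+.5)/k-.5])
b=T(209,330,270,150,5)
o,d=ray("side",b)
s=(-.1322-o[1])/d[1]; print("ball if y=-.1322",o+d*s)
for p in((494,282),(500,282)):
    L=atz("top",T(*p,290,150,5),.1); a=np.radians(-74.2)
    print("lens",L,"rest",L[:2]-.145*np.array([np.cos(a),np.sin(a)]))
# projected expected points of the dish at measured pose
yaw=np.radians(-73.9);X=np.array([np.cos(yaw),np.sin(yaw),0]);Y=np.array([-X[1],X[0],0]);g=np.array([.4911,-.1322,.1811])
for n,q in dict(lip=g+.102*X-[0,0,.068],lipa=g+.102*X+.02*Y-[0,0,.068],lipb=g+.102*X-.02*Y-[0,0,.068],strapL=g+.077*Y,strapR=g-.077*Y,ball=g-[0,0,.081],lens=[.491+.0395,-.132-.1395,.1]).items():
    p=proj("side",q); print(n,(p-[270,150])*5+2)
for n in("t",):pass
E
```

```text
ball if y=-.1322 [ 0.49360643 -0.1322      0.09942256]
lens [ 0.52949862 -0.26677302  0.1       ] rest [ 0.49001799 -0.12725141]
lens [ 0.52940164 -0.27038223  0.1       ] rest [ 0.489921   -0.13086062]
lip [277.30087062 404.45163381]
lipa [305.80502734 395.49611972]
lipb [248.51403242 413.49596153]
strapL [312.92803807 198.84437631]
strapR [ 94.44298746 260.12675006]
ball [205.22903635 329.57884144]
lens [307.88602964 461.81450671]
```

The straps appear at (318,205) and (103,262), against (313,199) and (94,260) predicted. The ball is at (209,330), against (205,330) predicted, which puts its height at 99 mm. I'll wait once more and check that it is steady.

jog_arm(
  deltas=[
    [[0,0,0,0],[0,0,0,0],[0,0,0,0],[0,0,0,0],[0,0,0,0],[0,0,0,0],[0,0,0,0],[0,0,0,0]],
  ],
)

```text
time_s: 17.8
position: [0.4911, -0.1322, 0.1868]
tool_rot: [158.8, 90.0, -5.2]
wrist_force: [0.6, -0.3, -2.8]
gripper_width: 0.015
```

```bash
python3 -c "
from h import *
import cv2
st();shot('side','s7',270,150,120,120,5)
a=cv2.imread('pics/s6_full.png').astype(int);b=cv2.imread('pics/s7_full.png').astype(int)
print(abs(a-b)[180:250,280:340].mean(), abs(a-b)[300:,0:100].mean())
for i in(a,b):
  m=(i[:,:,2]-i[:,:,0]>60)[190:240,290:335];y,x=m.nonzero();print(x.mean()+290,y.mean()+190)
"
```

```text
t 17.8 p [ 0.4911 -0.1322  0.1868] yaz -73.91 tilt [ 1.e-04 -0.e+00 -1.e+00] j [-20.3  20.9 104.6   0.   54.5  53.6] F [ 0.59 -0.3  -2.83] M [ 0.05 -0.03  0.02] w 0.015
1.8533333333333333 1.9868
310.74074074074076 215.59259259259258
310.84615384615387 215.57692307692307
```

View pics/s7.png

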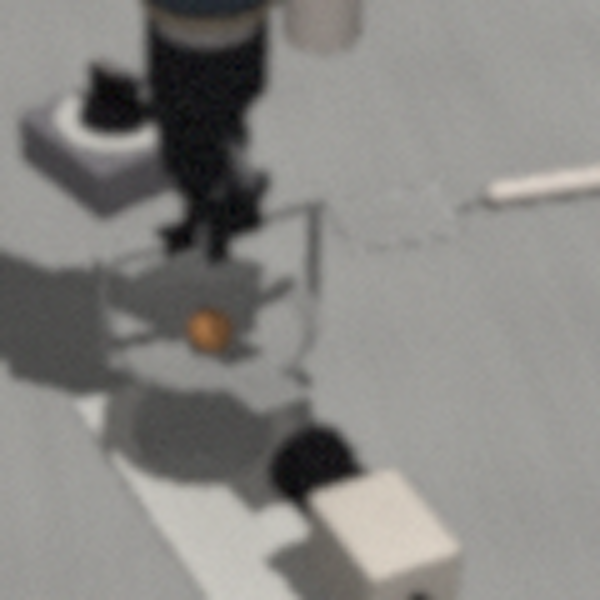

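Nothing moves between the two pictures: the ball is still at (209,330) and the dish hangs level with its lip towards the lens. Handing in.

```bash
python3 -c "
from cell import sign_off
print(sign_off())"
```

```text
the job is handed in; nothing more can be done
None
```

I turned the focus knob about 59° clockwise to its mark. Then I lifted the dish 50 mm by its handle, turned it 82° clockwise to face the lens, and handed in at about 18 s while still holding it.

**Last checks:**
- **Knob:** the pointer and mark agreed to about 1° in the top picture, taken after I let go of it.
- **Dish direction and level:** the lip points within about 1° of the lens direction, and the tool is vertical.
- **Dish centring:** its axis is 2–5 mm from my estimate of the rest's centre. I worked that out from the lens position, because the arm hid the dish from the top camera at the end.
- **Ball:** its height measured about 99 mm against the lens's 100 mm, roughly 3 mm from the dish axis. It did not move between two pictures 1.1 s apart.
- **Grip:** the fingers are 15 mm apart, and the wrist carries 2.8 N, which matches the dish and ball hanging free.

**Small disagreements:**
- When the fingers closed on the knob there was a 12 N side force. My knob position was about 2 mm off, so I shifted the arm before turning.
- In the last picture the handle straps were about 6–9 pixels of the 5× enlargement from where I predicted, which is 1–2 pixels in the camera image.

I did not measure the spray, cup or scraper again. No path went near them.

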